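# Complete the row and hold the dust-box lid open

### The job

Stand the two loose short tumblers from the bench on the low wooden shelf so that they carry on the row of the two already there: upright, in line along the middle of the board, with the same finger-wide gaps, and without disturbing those two or anything else on the bench. Then, so that I can load the row into the dust box, raise the box's clear lid to 45 degrees from closed and keep it there. The lid falls shut by itself, so finish with the gripper still holding it at 45 degrees.

Things in the scene. Friction and masses are not known exactly. Their poses are not given: they have to be found in the camera images.
- tumbler_1: short straight clear glass tumbler with an etched frosted tree pattern, open at the top, 56 mm across, 85 mm tall, wall 3.5 mm, about 0.16 kg; origin at the centre of its underside, z up; starts on the bench, one of the two loose ones to move (either may take either place in the row)
- tumbler_2: short straight clear glass tumbler with an etched frosted tree pattern, open at the top, 56 mm across, 85 mm tall, wall 3.5 mm, about 0.16 kg; origin at the centre of its underside, z up; starts on the bench, the other loose one to move
- row_next: short straight clear glass tumbler with an etched frosted tree pattern, open at the top, 56 mm across, 85 mm tall, wall 3.5 mm, about 0.16 kg; origin at the centre of its underside, z up; already on the shelf, the second in the row: the row is continued from this one, away from row_end; leave it
- row_end: short straight clear glass tumbler with an etched frosted tree pattern, open at the top, 56 mm across, 85 mm tall, wall 3.5 mm, about 0.16 kg; origin at the centre of its underside, z up; already on the shelf, at the end of the row near the shelf's +y end, 72 mm from row_next centre to centre (gap 16 mm); leave it
- row_shelf: low fixed wooden shelf, flat board without rims, 100 mm (its x) by 330 mm (its y), top 45 mm above the bench; origin on the bench under its centre, x away from the robot, y along the row. The row stands on the line x = 0: row_end at y = +115 mm, row_next at +43 mm; the next places at the same spacing are y = -29 and -101 mm
- dust_box: fixed grey open steel box with a hinged lid, 200 mm (its x) by 220 mm (its y), 120 mm tall to the rim; origin on the bench under its centre, z up. Its x axis points back roughly towards the robot: the hinge is on its +x rim, nearest the robot; the lid opens at the far side, -x
- lid (a joint): lid angle, rad: 0 closed (flat, as it starts), grows as raised about the box's +y axis through lid_hinge, stop at 1.3; 45 degrees = 0.785. Swings freely, falls shut from any angle when let go. Clear panel in a dark steel frame, 200 x 220 mm, 8 mm thick, about 0.5 kg: some 2 to 4 N at the handle lifts it
- lid_handle (a point): middle of the round steel bar handle on the lid near its free edge (farthest from the robot): bar 12 mm thick, 110 mm long between two 10 mm posts, along the box's y; bar centre 40 mm above the lid's top face, 18 mm in from the free edge, 182 mm from the hinge line along the lid and 48 mm above it. Axes turn with the lid, closed as the box's
- lid_hinge (a point): middle of the lid's hinge line, along the box's y axis on its rim at the robot's side, 120 mm above the bench; axes turn with the lid
- grit_jar: squat closed amber jar with a steel cap, 60 mm across, 60 mm tall, standing among the loose tumblers; bystander, origin at its underside
- bottle: closed pale glass bottle, 72 mm across, 200 mm tall, red cap; bystander, origin at its underside
- tall_glass: tall etched glass, 68 mm across, 150 mm tall; bystander, origin at its underside
- vase: amber glass vase, 90 mm across, 140 mm tall; bystander, origin at its underside
- engraver: grey rotary engraving tool lying on the bench, 190 mm long, 36 mm thick; bystander, origin under its middle
Not all that is in view belongs to the job. What is shaped like the tumbler_2 but pink or red is not meant.

How it is judged (in metres and radians):
On the way, in this order (a step that is already met when the one before it is completed fails the run):
1. both tumblers stand in the row, let go, while the lid is still closed (x of tumbler_1 in the frame of row_shelf between -0.015 and 0.015 m and z of tumbler_1 in the frame of row_shelf between 0.039 and 0.051 m and angle between each of tumbler_1, tumbler_2's own z axis and vertical below 0.12 rad and y of each of tumbler_1, tumbler_2 in the frame of row_shelf below 0 m and linear speed of each of tumbler_1, tumbler_2 below 0.05 m/s and contact force between each of tumbler_1, tumbler_2 and the fingers below 0.1 N and x of tumbler_2 in the frame of row_shelf between -0.015 and 0.015 m and z of tumbler_2 in the frame of row_shelf between 0.039 and 0.051 m and ((horizontal distance between tumbler_1 and row_next between 0.06 and 0.088 m and horizontal distance between tumbler_2 and tumbler_1 between 0.06 and 0.088 m and horizontal distance between tumbler_2 and row_next above 0.115 m) or (horizontal distance between tumbler_2 and row_next between 0.06 and 0.088 m and horizontal distance between tumbler_1 and tumbler_2 between 0.06 and 0.088 m and horizontal distance between tumbler_1 and row_next above 0.115 m)) and value of joint lid below 0.1 rad), for 0.2 s.
2. the lid is held by the fingers at 45 degrees (value of joint lid between 0.663 and 0.908 rad and velocity of joint lid between -0.1 and 0.1 rad/s and contact force between lid and the fingers above 0.5 N), for 0.5 s.
At the end, for the whole second after the job is handed in: Lid still at 45 degrees (within 7), held by the fingers. Both tumblers upright on the shelf, let go, within 15 mm of its centre line, 60 to 88 mm centre to centre from the neighbour, carrying on from row_next; those already there moved under 12 mm, bystanders under 30 mm (all of step 2 and x of tumbler_1 in the frame of row_shelf between -0.015 and 0.015 m and z of tumbler_1 in the frame of row_shelf between 0.039 and 0.051 m and angle between each of tumbler_1, tumbler_2's own z axis and vertical below 0.12 rad and y of each of tumbler_1, tumbler_2 in the frame of row_shelf below 0 m and linear speed of each of tumbler_1, tumbler_2 below 0.05 m/s and contact force between each of tumbler_1, tumbler_2 and the fingers below 0.1 N and x of tumbler_2 in the frame of row_shelf between -0.015 and 0.015 m and z of tumbler_2 in the frame of row_shelf between 0.039 and 0.051 m and ((horizontal distance between tumbler_1 and row_next between 0.06 and 0.088 m and horizontal distance between tumbler_2 and tumbler_1 between 0.06 and 0.088 m and horizontal distance between tumbler_2 and row_next above 0.115 m) or (horizontal distance between tumbler_2 and row_next between 0.06 and 0.088 m and horizontal distance between tumbler_1 and tumbler_2 between 0.06 and 0.088 m and horizontal distance between tumbler_1 and row_next above 0.115 m)) and distance of each of grit_jar, bottle, tall_glass, vase, engraver from where it was at the start of the episode below 0.03 m and distance of each of row_end, row_next from where it was at the start of the episode below 0.012 m); the arm keeps its last pose, push and grip.
It fails at once if a tumbler of the row or a bystander was pushed out of its place (not (distance of each of grit_jar, bottle, tall_glass, vase, engraver from where it was at the start of the episode below 0.03 m and distance of each of row_end, row_next from where it was at the start of the episode below 0.012 m)).
It fails at once if a tumbler was tipped over (angle between any of tumbler_1, tumbler_2, row_next, row_end's own z axis and vertical above 0.9 rad).
It also fails if it takes over 56 s, if anything falls off the work surface, if the arm or the gripper's body presses on something with over 40 N, if the wrist force passes 120 N, or if a joint passes its speed limit or range.

### The arm

A 6-joint arm with a two-finger parallel gripper is mounted at the origin on the work surface. World frame = base frame: x ahead of the robot, y to its left, z up, the work surface at z = 0. Lengths are in mm, angles in rad, forces in N, time in s.
With the tool pointing down it reaches from about 300 to 775 mm from the base axis. Payload 14.6 kg.
Tool frame: the origin (TCP) lies on the centre line of the jaws, within the pads' length; the fingertips stand ahead of it and the grasp point (between the pads) is the TCP (manip.tip_reach is the z of the fingertips in the tool frame, in mm); z points along the fingers, y is the direction in which the jaws open and shut (so a half turn about z gives the same grasp; the last joint's range is limited). The gripper opens to 94 mm and grips with 3 to 60 N. Pads are 16 mm wide; open, the fingers measure 119 mm over their backs; the gripper's body (75 mm by 177 mm) begins 78 mm behind the grasp point.
Start: joints at [-1.273, 0.3, 1.521, -0, 1.321, -0.067], TCP at [196.212, -513.8, 224.446] pointing down, gripper open.
Joint ranges: [-3.03, 3.03], [-0.79, 2.21], [0.23, 2.52], [-1.04, 4.18], [0, 3.07], [-2.55, 2.55]. Speed limits (rad/s): [2.22, 2.22, 2.57, 3.14, 3.14, 3.14].

### API

Orientations are given as [roll, pitch, yaw] about the fixed x, y, z axes, in that order (R = Rz(yaw) Ry(pitch) Rx(roll)).
In Python, from cell import manip, camera, search_frame, masks_of, tip_of gives the robot as it stands.
- The arm moves only by the tool send_rows, never from a script. Its argument "plan" is a list of rows, each an object with "travel": the shift along the tool's x, y, z in mm, a list of three; "delta_rot": the turn, a rotation vector about the tool's x, y, z in degrees, a list of three; "fingers": the gripper's target within -1 to 1 (shut at 1, half-way at 0, fully open at -1). In form: [{"travel": [dx, dy, dz], "delta_rot": [wx, wy, wz], "fingers": fingers}, ...]. A call has 1 to 20 rows; each row shifts and turns the commanded pose from where the row before left it, along the tool's axes as they then stand; what a row does not reach is not made up. A row lasts 1/8 s, in which the tool goes at most 62.5 mm and 10.7 degrees, less where a joint would pass 70% of its speed; a pose out of reach is approached as far as the arm can. A call is refused whole if a number of a shift passes 62.5 or a number of a turn 10.7, either way. A call with a gripper value outside its range is refused whole. The fingers move at their own pace and stop on an object; "grip_force" is the grip in N (left out, the last holds). Time passes only in rows, so rows that do not move let the fingers close. It gives the time, the measured TCP pose, the force and the opening at its end, in the units of the state.
- manip.read_state(): the state, without advancing time (a new reading comes with each control period).
- camera(name): name is "side" or "top" or "wrist"; returns a dict with "color" (480x640x3 uint8, red, green, blue), "z_map" (480x640 float32, mm along the optical axis (not along the pixel's ray), 0 where there is no reading), "fov_y" (degrees; the focal length in pixels is half the picture's height over the tangent of half this angle, whatever the lens; pixels are square), "cx", "cy" (the principal point, pixels), "k1" (the pictures are not rectified: a ray, as slopes to the right and down, at radius r is drawn at 1 + k1 r^2 times it, then the intrinsics apply), "world_from_camera" (4x4, takes a point from camera to world coordinates); the wrist camera has in their place "tool_from_camera" (4x4, takes a point from camera to tool coordinates, whose origin is the TCP and whose axes are the flange's). Camera axes: x right, y up, looking along -z (the intrinsics and any distortion apply to the point x, -y, -z); pixel columns grow to the right and rows downward; lengths in mm; the calibration is good to about 2 mm. A picture is of the moment at which its call begins: read the wrist's pose just before it.
- manip.sign_off(): hands the job in, once; it reports no verdict.
Trained networks look in the newest picture that a camera, given by its name, has taken for a name from the list of things; names that differ only in an ending like _2 or _b are one class to them, and where a whole thing is asked for, a point or a joint stands for the part that bears it (a point fixed in the world has none). Each returns a list of dicts, best first, with "confidence" (0 to 1); they miss things now and then, are a little off and sometimes report something else, mostly with a low value. They report only what shows in the picture. A call takes as long as a camera call. They do not tell look-alikes from the thing itself.
- search_frame(name, camera): "at" ([x, y, z] in mm, in the coordinates of the camera as it stood for that picture, good to about 4 mm: the middle of the surface that is visible of it).
- masks_of(name, camera): "region" (480x640 bool, what is visible of it).
- tip_of(name, camera): "at" ([x, y, z] in mm, in the coordinates of the camera as it stood for that picture, good to about 4 mm: a listed point, or the origin of a listed thing).
The state is a dict: "clock": time; "joints": joint angles; "qd": joint speeds; "effort": joint torques, N m; "eef_pos": TCP position; "eef_rot": TCP orientation; "wrist_force": force on the tool from outside, world axes, zero at the start; "moment": the same for the moment, N m; "finger_gap": finger opening in mm.
Only numpy, scipy, OpenCV 4.12 (cv2) and the standard library are available. Lean on these libraries where they do the work, as an engineer would, in place of code of your own. Each camera call takes 0.05 s, during which the arm holds its last target. There are 200 camera calls.

## Working session

There is one attempt and no reset: what is moved stays moved. The work goes in short steps, Python scripts to look and compute and a tool call to move; the robot and the scene stay as the last step left them, time stands still between calls to the robot, and variables do not carry over. Pictures are saved under pics/ and viewed, about 8 in all and at most 12, crops included, and the job is handed in when it is done.

Besides the shell and the picture viewer there is one more tool, called after ">>>" by a JSON object that holds its "fn" and its "kwargs", one argument or row to a line. send_rows: Moves the arm, as the interface text tells. Its arguments: {"type":"object","properties":{"plan":{"type":"array"},"grip_force":{"type":"number"}},"required":["plan"]}

```bash
mkdir -p pics; ls
cat > h.py <<'E'
import numpy as np, cv2
from cell import manip, camera, search_frame, masks_of, tip_of
from scipy.spatial.transform import Rotation as R
def tw(st):
    T=np.eye(4);T[:3,:3]=R.from_euler('xyz',st['eef_rot']).as_matrix();T[:3,3]=st['eef_pos'];return T
def shot(n):
    st=manip.read_state();c=camera(n)
    c['T']=np.array(c['world_from_camera']) if n!='wrist' else tw(st)@np.array(c['tool_from_camera'])
    c['f']=240/np.tan(np.radians(c['fov_y'])/2);return c
def save(c,p): cv2.imwrite(p,cv2.cvtColor(c['color'],cv2.COLOR_RGB2BGR))
def W(c,p): return (c['T']@np.r_[p,1])[:3]
def ray(c,u,v):
    d=np.array([(u-c['cx'])/c['f'],(v-c['cy'])/c['f']]);r=d.copy()
    for _ in range(20): r=d/(1+c['k1']*(r@r))
    return r
def onplane(c,u,v,z):
    r=ray(c,u,v);d=c['T'][:3,:3]@np.array([r[0],-r[1],-1]);o=c['T'][:3,3];return o+d*(z-o[2])/d[2]
def dep(c,u,v):
    r=ray(c,u,v);z=c['z_map'][int(v),int(u)];return W(c,np.array([r[0],-r[1],-1])*z)
def proj(c,p):
    q=np.linalg.inv(c['T'])@np.r_[p,1];r=np.array([q[0],-q[1]])/-q[2];r=r*(1+c['k1']*(r@r));return r*c['f']+[c['cx'],c['cy']]
E
python3 - <<'E'
from h import *
np.set_printoptions(precision=1,suppress=True)
print(manip.read_state(), getattr(manip,'tip_reach',None))
for n in ('top','side'):
    c=shot(n);save(c,f'pics/{n}0.png');print(n,c['T'][:3,3],c['fov_y'],c['k1'])
    for o in ['tumbler_1','row_shelf','dust_box','lid_handle','lid_hinge','grit_jar','bottle','tall_glass','vase','engraver']:
        for d in tip_of(o,n): print(o,W(c,d['at']),round(d['confidence'],2),proj(c,W(c,d['at'])))
E
```

```text
pics
{'clock': 0.0, 'joints': array([-1.3,  0.3,  1.5, -0. ,  1.3, -0.1]), 'qd': array([-0.,  0., -0., -0., -0., -0.]), 'effort': array([  0. , -53.2, -35.3,   0.1,   0. ,  -0. ]), 'eef_pos': array([ 196.2, -513.6,  223.9]), 'eef_rot': array([-3.1, -0. ,  0.4]), 'wrist_force': array([ 0.1, -0.2,  0.1]), 'moment': array([-0.1,  0. ,  0. ]), 'finger_gap': 94.06069687651673} 19.0
top [ 166.7  -19.5 1763.4] 43.734738044539114 0.00798844057870668
tumbler_1 [443.4 -67.3   2.7] 0.86 [347.2 287. ]
tumbler_1 [ 313.6 -220.7   -1.8] 0.82 [396.  335.6]
tumbler_1 [ 336.1 -103.5    5.4] 0.75 [356.7 324.2]
tumbler_1 [ 368.3 -394.6    1.9] 0.75 [456.6 322. ]
tumbler_1 [ 432.3 -184.4    4.6] 0.73 [386.4 294. ]
tumbler_1 [ 275.4 -310.4    4. ] 0.57 [426.4 351.5]
row_shelf [ 613.9 -150.3   -0.6] 0.89 [378.8 234.1]
row_shelf [ 610.5 -108.8   46.2] 0.32 [366.1 230.2]
dust_box [520.4 244.4   4.1] 0.67 [245.8 252.7]
lid_handle [443.1 -63.9   3.9] 0.49 [346.  286.9]
lid_hinge [420.6 241.7 122.6] 0.97 [237.3 278.9]
grit_jar [ 456.5 -318.9    3.4] 0.82 [432.1 289.9]
bottle [ 568.1 -533.8    1.1] 0.62 [505.3 2
[... 321 characters left out ...]
]
tumbler_1 [ 608.2 -104.3   41.9] 0.73 [312.  232.3]
tumbler_1 [444.6 -60.1   2.4] 0.66 [367.  270.3]
tumbler_1 [ 320.3 -213.7    1.1] 0.6 [428.6 240.1]
tumbler_1 [ 332.4 -101.5    5.7] 0.6 [414.5 268.6]
tumbler_1 [ 425.4 -178.9    1.2] 0.58 [386.9 239.8]
dust_box [523.4 247.2   0. ] 0.77 [292.9 362.9]
lid_handle [603.3 254.7 169.4] 0.79 [250.1 311.2]
lid_handle [ 618.5 -145.8   -0.8] 0.67 [314.3 231.8]
lid_hinge [423.2 241.  121. ] 0.8 [336.7 343.8]
grit_jar [ 454.1 -312.4   -3. ] 0.58 [389.4 205.6]
bottle [ 565.6 -531.1   -4.5] 0.85 [373.1 152.2]
tall_glass [580.4 505.9  -0.8] 0.93 [217.5 463. ]
vase [ 435.8 -514.7   -1.2] 0.67 [412.6 163.1]
engraver [771.6  58.1   0.2] 0.93 [229.7 272.5]
```

Run:
```python
import cv2
a=cv2.imread('pics/top0.png')[180:390,150:540];cv2.imwrite('pics/topc.png',cv2.resize(a,None,fx=2.05,fy=2.05,interpolation=cv2.INTER_CUBIC))
a=cv2.imread('pics/side0.png')[140:360,230:500];cv2.imwrite('pics/sidec.png',cv2.resize(a,None,fx=2.7,fy=2.7,interpolation=cv2.INTER_CUBIC))
```

```text
(no output)
```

View pics/topc.png

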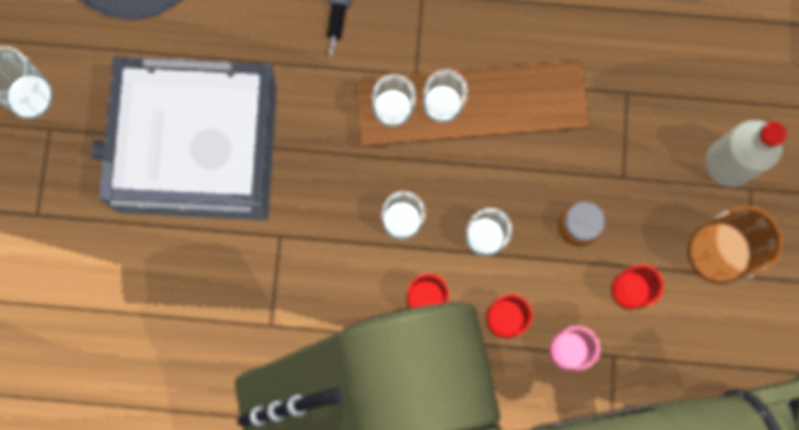

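View pics/sidec.png

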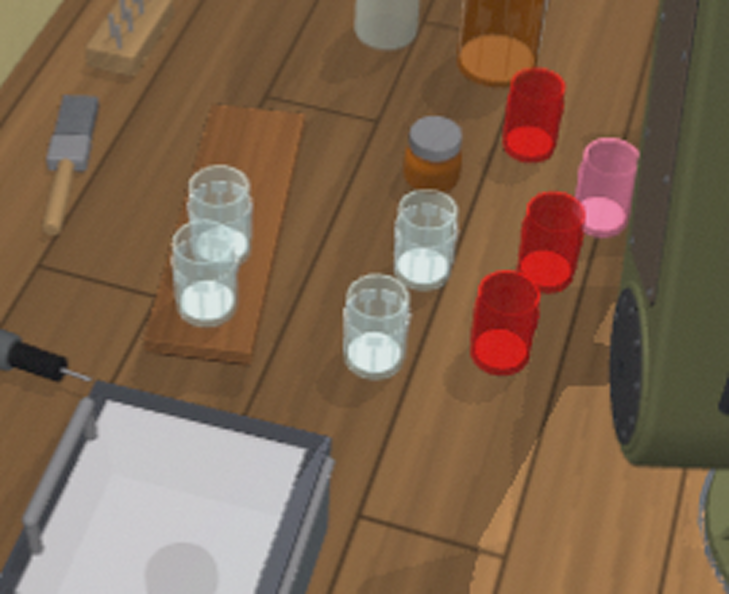

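The top crop shows two clear loose tumblers at full-frame pixels (346,284) and (388,292). Look-alikes are red at (358,324), (398,335) and (461,320), and pink at (430,350). The row pair at (342,228) and (367,226) stays put. I choose the two clear ones; the side crop confirms they are clear and etched. Next I measure them and the shelf.

Run:
```python
from h import *
np.set_printoptions(precision=1,suppress=True)
def handle(c,n):
    m=masks_of('lid_handle',n)
def bright(c,g,z):
    u,v=proj(c,np.r_[g,z]);u,v=int(u),int(v);s=22
    p=c['color'][v-s:v+s,u-s:u+s].astype(int)
    m=((p.min(2)>195)).astype(np.uint8)
    k,l,st,ce=cv2.connectedComponentsWithStats(m)
    i=1+np.argmax([a if np.hypot(*(ce[j+1]-s))<14 else 0 for j,a in enumerate(st[1:,4])])
    x=ce[i]+[u-s,v-s]
    return onplane(c,*x,z),st[i]
C={n:shot(n) for n in('top','side')}
for n,c in C.items():
    for nm,g,z in(('A',(443,-64),3),('B',(429,-182),3),('next',(608,-104),48),('end',(605,-33),48)):
        print(n,nm,*bright(c,g,z))
for n,c in C.items():
    d=masks_of('row_shelf',n)
    for e in d[:2]:
        m=e['region'].astype(np.uint8);cs=max(cv2.findContours(m,0,2)[0],key=cv2.contourArea)
        P=np.array([onplane(c,*p[0],45)[:2] for p in cs],np.float32)
        print(n,'shelf',e['confidence'],cv2.minAreaRect(P))
    for e in masks_of('lid_handle',n)[:1]:
        m=e['region']; P=np.array([dep(c,u,v) for v,u in zip(*np.where(m)) if c['z_map'][v,u]>0]);print(n,'lid',e['confidence'],len(P))
        H=P[(P[:,2]>150)&(P[:,2]<185)];print('handle',len(H),H.mean(0) if len(H) else '')
        if len(H)>5:
            w,V=np.linalg.eigh(np.cov(H[:,:2].T));print('axis',V[:,1],np.ptp(H@np.r_[V[:,1],0]))
        L=P[(P[:,2]>118)&(P[:,2]<136)];
        if len(L)>50: print('lidrect',cv2.minAreaRect(L[:,:2].astype(np.float32)))
```

```text
top A [444.1 -62.7   3. ] [ 13  14  19  16 229]
top B [ 430.9 -184.9    3. ] [ 15  14  19  16 233]
top next [ 611.8 -107.    48. ] [ 16  14  17  17 222]
top end [599.7 -35.5  48. ] [ 15  17  18  16 224]
side A [442.7 -60.4   3. ] [ 13  16  19  15 178]
side B [ 429.4 -181.7    3. ] [ 15  16  17  13 155]
side next [ 598.4 -114.2   48. ] [22 16 10 11 49]
side end [596.6 -32.9  48. ] [ 17  16  18  14 169]
top shelf 0.57 ((615.2482299804688, -148.1693572998047), (104.01859283447266, 330.096923828125), 9.959318161010742)
top lid 0.94 5492
handle 187 [602.2 247.4 173.1]
axis [-0.  1.] 119.48226238642803
lidrect ((520.684814453125, 244.62045288085938), (203.24737548828125, 221.61572265625), 1.9646674394607544)
side shelf 0.88 ((613.57861328125, -137.0572967529297), (103.20386505126953, 344.0589904785156), 9.767239570617676)
side shelf 0.31 ((547.6971435546875, 200.5111083984375), (224.712890625, 244.2693634033203), 1.9592669010162354)
side lid 0.81 9053
handle 327 [599.9 256.7 171.1]
axis [-0.1  1. ] 119.97263902027828
lidrect ((520.1914672851562, 248.30783081054688), (200.5811767578125, 224.18106079101562), 2.511488437652588)
```

>>> {"fn": "send_rows", "kwargs": {
  "plan": [
    {"travel":[0,0,0],"delta_rot":[0,0,-9.6],"fingers":-1},
    {"travel":[0,0,0],"delta_rot":[0,0,-9.6],"fingers":-1},
    {"travel":[0,0,0],"delta_rot":[0,0,-9.6],"fingers":-1},
    {"travel":[0,0,0],"delta_rot":[0,0,-9.6],"fingers":-1},
    {"travel":[0,0,0],"delta_rot":[0,0,-9.6],"fingers":-1},
    {"travel":[0,0,0],"delta_rot":[0,0,-9.6],"fingers":-1},
    {"travel":[0,0,0],"delta_rot":[0,0,-9.6],"fingers":-1},
    {"travel":[0,0,0],"delta_rot":[0,0,-9.6],"fingers":-1},
    {"travel":[0,0,0],"delta_rot":[0,0,0],"fingers":-1}
  ],
  "grip_force": 12
}}

```text
clock: 2.52
eef_pos: [196.2, -513.8, 224.5]
eef_rot: [3.142, 0.0, 1.704]
wrist_force: [-0.9, -0.1, -0.2]
finger_gap: 94.0
```

>>> {"fn": "send_rows", "kwargs": {
  "plan": [
    {"travel":[0,0,0],"delta_rot":[0,0,-2.2],"fingers":-1},
    {"travel":[43,38,0],"delta_rot":[0,0,0],"fingers":-1},
    {"travel":[43,38,0],"delta_rot":[0,0,0],"fingers":-1},
    {"travel":[43,38,0],"delta_rot":[0,0,0],"fingers":-1},
    {"travel":[43,38,0],"delta_rot":[0,0,0],"fingers":-1},
    {"travel":[43,38,0],"delta_rot":[0,0,0],"fingers":-1},
    {"travel":[43,38,0],"delta_rot":[0,0,0],"fingers":-1},
    {"travel":[43,38,0],"delta_rot":[0,0,0],"fingers":-1},
    {"travel":[43,38,0],"delta_rot":[0,0,0],"fingers":-1},
    {"travel":[0,0,0],"delta_rot":[0,0,0],"fingers":-1},
    {"travel":[0,0,0],"delta_rot":[0,0,0],"fingers":-1}
  ]
}}

```text
clock: 3.9
eef_pos: [436.4, -122.8, 224.4]
eef_rot: [-3.141, 0.0, 1.742]
wrist_force: [0.3, -0.7, 0.6]
finger_gap: 93.7
```

Run:
```python
from h import *
np.set_printoptions(precision=1,suppress=True)
c=shot('wrist');save(c,'pics/w1.png');print(c['T'],c['f'],manip.read_state()['eef_pos'])
for o in('tumbler_1','row_shelf'):
    for d in tip_of(o,'wrist'): print(o,W(c,d['at']),d['confidence'],proj(c,W(c,d['at'])))
t=shot('top')
for d in tip_of('tumbler_1','top'): print('top',W(t,d['at']),d['confidence'])
```

```text
[[  1.   -0.2  -0.  424.7]
 [  0.2   1.    0.2 -53.7]
 [ -0.   -0.2   1.  386. ]
 [  0.    0.    0.    1. ]] 369.14484420095357 [ 436.2 -123.3  224.4]
tumbler_1 [331.6 -99.6   5.1] 0.94 [224.8 177.2]
tumbler_1 [444.5 -59.7   4.1] 0.9 [340.  156.8]
tumbler_1 [ 370.5 -393.4    1.1] 0.85 [232.8 417.4]
tumbler_1 [ 320.4 -216.7   -0.7] 0.81 [205.1 279.5]
tumbler_1 [ 432.2 -179.8   -2.8] 0.7 [309.  264.2]
row_shelf [ 614.6 -148.3    3.6] 0.72 [477.2 265.7]
top [ 313.4 -215.2    0.8] 0.87
top [ 275.6 -310.5    2.1] 0.82
top [ 367.6 -399.5    0.9] 0.66
top [442.5 -66.5   2.8] 0.62
top [ 429.1 -182.6    4.5] 0.57
```

View pics/w1.png

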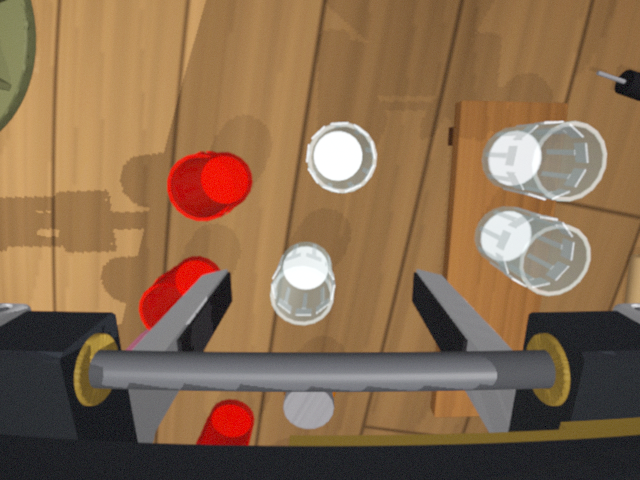

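The wrist view confirms clear loose tumblers with rims at (341,157) and (303,292). Row rims are at (567,158) and (548,256), with the shelf board to their left and below.

Run:
```python
from h import *
np.set_printoptions(precision=1,suppress=True)
c=shot('wrist')
for n,p,z in(('A rim',(341.5,157),85),('A base',(338,156),3),('B rim',(303,291),85),('B base',(307,267),3),('end rim',(567,158),130),('next rim',(548,256),130),
 ('shelf L top',(459,102),45),('shelf L bot',(434,415),45),('shelf R top',(566,102),45)): print(n,onplane(c,*p,z))
```

```text
A rim [441.4 -59.1  85. ]
A base [442.3 -60.    3. ]
B rim [ 429.1 -177.1   85. ]
B base [ 430.3 -182.1    3. ]
end rim [594.5 -30.6 130. ]
next rim [ 603.  -101.6  130. ]
shelf L top [537.6   5.8  45. ]
shelf L bot [ 595.5 -314.9   45. ]
shelf R top [634.9  25.1  45. ]
```

>>> {"fn": "send_rows", "kwargs": {
  "plan": [
    {"travel":[30,8.5,0],"delta_rot":[0,0,0],"fingers":-1},
    {"travel":[30,8,0],"delta_rot":[0,0,0],"fingers":-1},
    {"travel":[0,0,40],"delta_rot":[0,0,0],"fingers":-1},
    {"travel":[0,0,40],"delta_rot":[0,0,0],"fingers":-1},
    {"travel":[0,0,40],"delta_rot":[0,0,0],"fingers":-1},
    {"travel":[0,0,30],"delta_rot":[0,0,0],"fingers":-1},
    {"travel":[0,0,19],"delta_rot":[0,0,0],"fingers":-1},
    {"travel":[0,0,0],"delta_rot":[0,0,0],"fingers":-1},
    {"travel":[0,0,0],"delta_rot":[0,0,0],"fingers":1},
    {"travel":[0,0,0],"delta_rot":[0,0,0],"fingers":1},
    {"travel":[0,0,0],"delta_rot":[0,0,0],"fingers":1},
    {"travel":[0,0,0],"delta_rot":[0,0,0],"fingers":1},
    {"travel":[0,0,0],"delta_rot":[0,0,0],"fingers":1},
    {"travel":[0,0,0],"delta_rot":[0,0,0],"fingers":1},
    {"travel":[0,0,0],"delta_rot":[0,0,0],"fingers":1},
    {"travel":[0,0,0],"delta_rot":[0,0,0],"fingers":1}
  ],
  "grip_force": 12
}}

```text
clock: 6.2
eef_pos: [442.5, -60.7, 55.6]
eef_rot: [3.141, 0.0, 1.744]
wrist_force: [-1.1, 0.7, 5.7]
finger_gap: 54.8
```

>>> {"fn": "send_rows", "kwargs": {
  "plan": [
    {"travel":[0,0,-15],"delta_rot":[0,0,0],"fingers":1},
    {"travel":[0,0,-40],"delta_rot":[0,0,0],"fingers":1},
    {"travel":[0,0,-50],"delta_rot":[0,0,0],"fingers":1},
    {"travel":[0,0,-45],"delta_rot":[0,0,0],"fingers":1},
    {"travel":[0,0,0],"delta_rot":[0,0,0],"fingers":1},
    {"travel":[0,0,0],"delta_rot":[0,0,0],"fingers":1}
  ]
}}

```text
clock: 6.95
eef_pos: [442.0, -60.6, 205.0]
eef_rot: [-3.141, -0.0, 1.744]
wrist_force: [0.4, -0.3, -1.0]
finger_gap: 54.4
```

Run:
```python
from h import *
np.set_printoptions(precision=1,suppress=True)
s=shot('side');c=shot('wrist');print(manip.read_state()['eef_pos'],manip.read_state()['finger_gap'])
a=s['color'][130:370,220:480]; a=cv2.resize(a,(520,480),interpolation=cv2.INTER_CUBIC)
cv2.imwrite('pics/p4.png',cv2.cvtColor(a,4))
print('tcp in side crop',(proj(s,manip.read_state()['eef_pos'])-[220,130])*2)
for n,cc in(('wrist',c),('side',s)):
  for d in tip_of('tumbler_1',n): print(n,W(cc,d['at']),d['confidence'])
```

```text
[441.9 -60.6 204.3] 54.31211492107788
tcp in side crop [303.9 166.3]
wrist [444.7 -59.3 151.8] 0.93
wrist [ 333.  -100.3    7. ] 0.87
side [445.4 -57.7 153.2] 0.93
side [ 330.4 -102.9    1.2] 0.93
side [ 318.4 -215.3   -0.7] 0.78
side [ 278.1 -310.6    0.8] 0.71
side [ 424.1 -176.4    2.2] 0.67
side [ 367.3 -396.2    1.8] 0.65
```

View pics/p4.png

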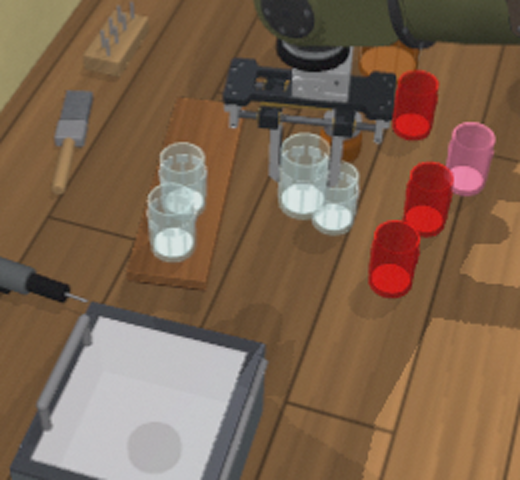

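The tumbler is upright in the jaws at crop (303,175), clear of everything; carry it to place 1.

>>> {"fn": "send_rows", "kwargs": {
  "plan": [
    {"travel":[-36,0,0],"delta_rot":[0,0,0],"fingers":1},
    {"travel":[-36,0,0],"delta_rot":[0,0,0],"fingers":1},
    {"travel":[-36,20,0],"delta_rot":[0,0,0],"fingers":1},
    {"travel":[-37,30,0],"delta_rot":[0,0,0],"fingers":1},
    {"travel":[0,35,0],"delta_rot":[0,0,0],"fingers":1},
    {"travel":[0,35,0],"delta_rot":[0,0,0],"fingers":1},
    {"travel":[0,25,0],"delta_rot":[0,0,0],"fingers":1},
    {"travel":[0,10,0],"delta_rot":[0,0,0],"fingers":1},
    {"travel":[0,0,0],"delta_rot":[0,0,0],"fingers":1},
    {"travel":[0,0,0],"delta_rot":[0,0,0],"fingers":1}
  ]
}}

```text
clock: 8.4
eef_pos: [619.4, -177.2, 205.4]
eef_rot: [-3.141, -0.0, 1.743]
wrist_force: [-0.4, 0.5, -2.8]
finger_gap: 54.4
```

Run:
```python
from h import *
np.set_printoptions(precision=1,suppress=True)
c=shot('wrist');save(c,'pics/w5.png');print(manip.read_state()['eef_pos'])
for d in tip_of('tumbler_1','wrist'): print(W(c,d['at']),d['confidence'],proj(c,W(c,d['at'])))
for p in[(620,-176,45),(607.5,-105,45),(595,-34,45)]:print(proj(c,p))
```

```text
[ 619.5 -177.2  205.7]
[ 432.4 -179.    -0.3] 0.98 [138.7 189.4]
[ 318.4 -216.4   -2.6] 0.88 [ 33.7 206.9]
[331.8 -94.8   4.3] 0.65 [42.2 87.3]
[ 617.1 -177.   151.7] 0.6 [317.7 264.3]
[322.4 226.9]
[322.3 143.8]
[322.1  53.1]
```

View pics/w5.png

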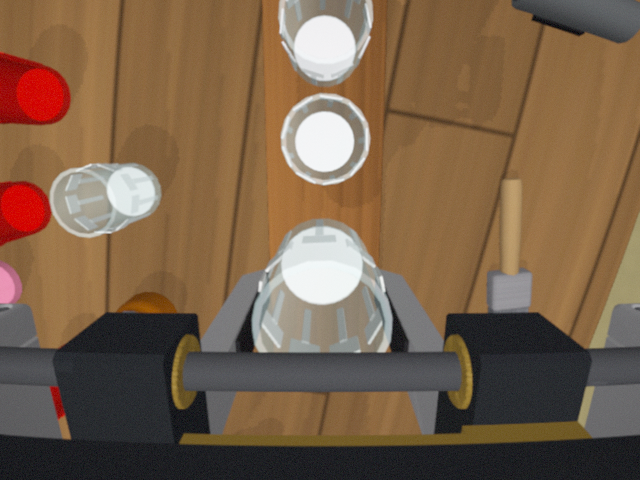

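Wrist view: the held tumbler's base at (322,265), next in row at (324,140), row end at (324,45), and the board spans 267–382, so all are in line. I nudge +2 mm along the row and +1.5 mm across, then lower.

>>> {"fn": "send_rows", "kwargs": {
  "plan": [
    {"travel":[2,1.5,20],"delta_rot":[0,0,0],"fingers":1},
    {"travel":[0,0,30],"delta_rot":[0,0,0],"fingers":1},
    {"travel":[0,0,30],"delta_rot":[0,0,0],"fingers":1},
    {"travel":[0,0,15],"delta_rot":[0,0,0],"fingers":1},
    {"travel":[0,0,6],"delta_rot":[0,0,0],"fingers":1},
    {"travel":[0,0,3],"delta_rot":[0,0,0],"fingers":1},
    {"travel":[0,0,0],"delta_rot":[0,0,0],"fingers":1},
    {"travel":[0,0,0],"delta_rot":[0,0,0],"fingers":1}
  ]
}}

```text
clock: 9.5
eef_pos: [621.5, -174.7, 102.1]
eef_rot: [3.141, 0.0, 1.744]
wrist_force: [-0.1, -0.4, -1.4]
finger_gap: 54.5
```

>>> {"fn": "send_rows", "kwargs": {
  "plan": [
    {"travel":[0,0,1],"delta_rot":[0,0,0],"fingers":1},
    {"travel":[0,0,0],"delta_rot":[0,0,0],"fingers":0.1},
    {"travel":[0,0,0],"delta_rot":[0,0,0],"fingers":-0.5},
    {"travel":[0,0,0],"delta_rot":[0,0,0],"fingers":-1},
    {"travel":[0,0,0],"delta_rot":[0,0,0],"fingers":-1},
    {"travel":[0,0,0],"delta_rot":[0,0,0],"fingers":-1},
    {"travel":[0,0,0],"delta_rot":[0,0,0],"fingers":-1},
    {"travel":[0,0,-20],"delta_rot":[0,0,0],"fingers":-1},
    {"travel":[0,0,-50],"delta_rot":[0,0,0],"fingers":-1},
    {"travel":[0,0,-50],"delta_rot":[0,0,0],"fingers":-1},
    {"travel":[0,0,0],"delta_rot":[0,0,0],"fingers":-1},
    {"travel":[0,0,0],"delta_rot":[0,0,0],"fingers":-1}
  ]
}}

```text
clock: 11.0
eef_pos: [621.0, -174.6, 220.7]
eef_rot: [3.142, 0.0, 1.744]
wrist_force: [0.5, 0.0, -0.6]
finger_gap: 94.0
```

Run:
```python
from h import *
np.set_printoptions(precision=1,suppress=True)
s=shot('side');c=shot('wrist');print(manip.read_state()['eef_pos'],manip.read_state()['finger_gap'])
for n,cc in(('wrist',c),('side',s)):
  for d in tip_of('tumbler_1',n): print(n,W(cc,d['at']),d['confidence'],proj(cc,W(cc,d['at'])))
cv2.imwrite('pics/w6.png',cv2.cvtColor(c['color'][:330],4))
```

```text
[ 620.8 -174.5  219.5] 94.27728257291236
wrist [ 625.  -171.8   48.9] 0.92 [326.6 223.5]
wrist [ 316.7 -215.    -1.2] 0.83 [ 40.  205.5]
wrist [ 430.9 -182.    -2.5] 0.81 [143.3 192.4]
wrist [ 276.3 -306.1    7.3] 0.76 [  3.1 279.4]
wrist [332.4 -98.5   6.6] 0.61 [50.2 95.4]
side [330.1 -99.8   2.3] 0.88 [415.1 270.2]
side [ 623.6 -174.5   48. ] 0.69 [315.7 211.4]
side [ 427.  -179.4    1.6] 0.64 [386.4 239.4]
side [ 364.9 -398.5    2.7] 0.61 [427.3 191.5]
side [ 317.  -212.9   -3.1] 0.6 [429.6 241.7]
side [ 277.6 -309.7   -3.1] 0.39 [451.2 220.6]
```

View pics/w6.png

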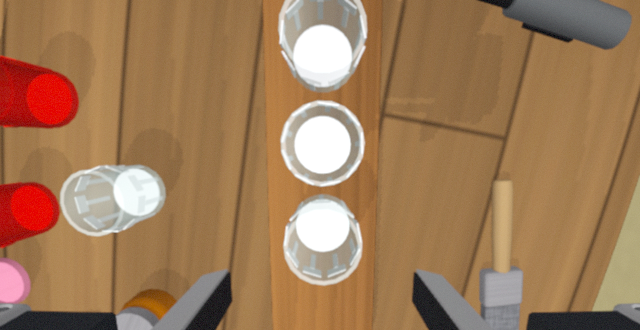

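Tumbler 1 stands upright and in line (bases at (323,50), (323,144), (323,227)). Now the second one.

>>> {"fn": "send_rows", "kwargs": {
  "plan": [
    {"travel":[0,-40,0],"delta_rot":[0,0,0],"fingers":-1},
    {"travel":[0,-40,0],"delta_rot":[0,0,0],"fingers":-1},
    {"travel":[10,-40,0],"delta_rot":[0,0,0],"fingers":-1},
    {"travel":[16,-40,0],"delta_rot":[0,0,0],"fingers":-1},
    {"travel":[0,-29,0],"delta_rot":[0,0,0],"fingers":-1},
    {"travel":[0,0,45],"delta_rot":[0,0,0],"fingers":-1},
    {"travel":[0,0,45],"delta_rot":[0,0,0],"fingers":-1},
    {"travel":[0,0,45],"delta_rot":[0,0,0],"fingers":-1},
    {"travel":[0,0,30],"delta_rot":[0,0,0],"fingers":-1},
    {"travel":[0,0,0],"delta_rot":[0,0,0],"fingers":-1},
    {"travel":[0,0,0],"delta_rot":[0,0,0],"fingers":1},
    {"travel":[0,0,0],"delta_rot":[0,0,0],"fingers":1},
    {"travel":[0,0,0],"delta_rot":[0,0,0],"fingers":1},
    {"travel":[0,0,0],"delta_rot":[0,0,0],"fingers":1},
    {"travel":[0,0,0],"delta_rot":[0,0,0],"fingers":1},
    {"travel":[0,0,0],"delta_rot":[0,0,0],"fingers":1},
    {"travel":[0,0,0],"delta_rot":[0,0,0],"fingers":1}
  ]
}}

```text
clock: 13.32
eef_pos: [430.6, -181.6, 55.8]
eef_rot: [3.141, 0.0, 1.744]
wrist_force: [-2.8, 0.0, 5.9]
finger_gap: 56.4
```

>>> {"fn": "send_rows", "kwargs": {
  "plan": [
    {"travel":[0,0,-15],"delta_rot":[0,0,0],"fingers":1},
    {"travel":[0,0,-40],"delta_rot":[0,0,0],"fingers":1},
    {"travel":[0,0,-50],"delta_rot":[0,0,0],"fingers":1},
    {"travel":[0,0,-45],"delta_rot":[0,0,0],"fingers":1},
    {"travel":[-34,0,0],"delta_rot":[0,0,0],"fingers":1},
    {"travel":[-34,20,0],"delta_rot":[0,0,0],"fingers":1},
    {"travel":[-30,40,0],"delta_rot":[0,0,0],"fingers":1},
    {"travel":[0,40,0],"delta_rot":[0,0,0],"fingers":1},
    {"travel":[0,40,0],"delta_rot":[0,0,0],"fingers":1},
    {"travel":[0,35,0],"delta_rot":[0,0,0],"fingers":1},
    {"travel":[0,14,0],"delta_rot":[0,0,0],"fingers":1},
    {"travel":[0,0,0],"delta_rot":[0,0,0],"fingers":1},
    {"travel":[0,0,0],"delta_rot":[0,0,0],"fingers":1}
  ]
}}

```text
clock: 14.95
eef_pos: [633.0, -245.8, 205.8]
eef_rot: [-3.141, -0.0, 1.743]
wrist_force: [-0.7, 0.1, -1.7]
finger_gap: 56.4
```

Run:
```python
from h import *
np.set_printoptions(precision=1,suppress=True)
s=shot('side');c=shot('wrist');print(manip.read_state()['eef_pos'],manip.read_state()['finger_gap'])
for n,cc in(('wrist',c),('side',s)):
  for d in tip_of('tumbler_1',n): print(n,W(cc,d['at']),d['confidence'],proj(cc,W(cc,d['at'])))
cv2.imwrite('pics/w7.png',cv2.cvtColor(c['color'][:360],4))
```

```text
[ 633.  -245.9  206. ] 56.659869231088564
wrist [ 635.7 -245.7  146.5] 0.9 [325.6 262.8]
wrist [ 623.3 -173.6   47.6] 0.88 [324.8 144.1]
wrist [333.4 -97.9   3.7] 0.77 [34.3 14.1]
wrist [ 371.5 -391.6   -1.2] 0.6 [ 68.6 305.9]
wrist [ 320.3 -215.7   -1.8] 0.56 [ 22.5 138.3]
side [ 629.1 -239.9  155.3] 0.86 [321.4 164.8]
side [ 332.3 -101.3    4.1] 0.69 [414.4 269.1]
side [ 622.4 -173.1   47. ] 0.61 [316.  212.1]
side [ 314.5 -213.     1.2] 0.58 [430.7 240.8]
side [ 365.9 -394.4    2.6] 0.55 [426.7 192.4]
```

View pics/w7.png

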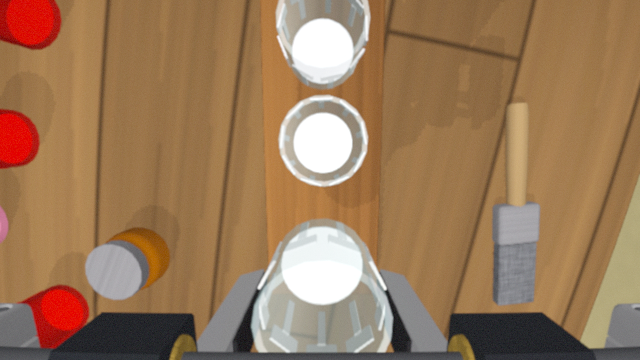

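Held base is at (322,263), placed neighbour at (322,143), both centred on the board. Lower and release.

>>> {"fn": "send_rows", "kwargs": {
  "plan": [
    {"travel":[1,0.5,20],"delta_rot":[0,0,0],"fingers":1},
    {"travel":[0,0,30],"delta_rot":[0,0,0],"fingers":1},
    {"travel":[0,0,30],"delta_rot":[0,0,0],"fingers":1},
    {"travel":[0,0,15],"delta_rot":[0,0,0],"fingers":1},
    {"travel":[0,0,6],"delta_rot":[0,0,0],"fingers":1},
    {"travel":[0,0,3],"delta_rot":[0,0,0],"fingers":1},
    {"travel":[0,0,1],"delta_rot":[0,0,0],"fingers":1},
    {"travel":[0,0,0],"delta_rot":[0,0,0],"fingers":1},
    {"travel":[0,0,0],"delta_rot":[0,0,0],"fingers":0.1},
    {"travel":[0,0,0],"delta_rot":[0,0,0],"fingers":-0.5},
    {"travel":[0,0,0],"delta_rot":[0,0,0],"fingers":-1},
    {"travel":[0,0,0],"delta_rot":[0,0,0],"fingers":-1},
    {"travel":[0,0,0],"delta_rot":[0,0,0],"fingers":-1},
    {"travel":[0,0,0],"delta_rot":[0,0,0],"fingers":-1},
    {"travel":[0,0,-20],"delta_rot":[0,0,0],"fingers":-1},
    {"travel":[0,0,-50],"delta_rot":[0,0,0],"fingers":-1},
    {"travel":[0,0,-62],"delta_rot":[0,0,0],"fingers":-1},
    {"travel":[0,0,-50],"delta_rot":[0,0,0],"fingers":-1},
    {"travel":[0,0,0],"delta_rot":[0,0,0],"fingers":-1},
    {"travel":[0,0,0],"delta_rot":[0,0,0],"fingers":-1}
  ]
}}

```text
clock: 17.65
eef_pos: [633.7, -244.4, 282.5]
eef_rot: [-3.141, -0.0, 1.744]
wrist_force: [0.3, -0.7, -0.6]
finger_gap: 94.1
```

Run:
```python
from h import *
np.set_printoptions(precision=1,suppress=True)
s=shot('side');c=shot('wrist');t=shot('top');print(manip.read_state())
for n,cc in(('wrist',c),('side',s),('top',t)):
  for d in tip_of('tumbler_1',n):
    p=W(cc,d['at'])
    if p[0]>400: print(n,p,d['confidence'])
  for d in tip_of('lid_handle',n)+tip_of('lid_hinge',n): print(n,'lid',W(cc,d['at']),d['confidence'])
a=s['color'][130:370,220:480]; a=cv2.resize(a,(650,600),interpolation=cv2.INTER_CUBIC)
cv2.imwrite('pics/p8.png',cv2.cvtColor(a,4))
```

```text
{'clock': 17.8, 'joints': array([-0.4,  0.6,  1. ,  0. ,  1.6, -0.6]), 'qd': array([-0.,  0., -0., -0.,  0.,  0.]), 'effort': array([  0. , -71. , -37.5,   0.1,   0.1,  -0. ]), 'eef_pos': array([ 633.6, -244.4,  281.2]), 'eef_rot': array([-3.1, -0. ,  1.7]), 'wrist_force': array([-0.5, -1.1,  0.4]), 'moment': array([-0. , -0.1,  0.1]), 'finger_gap': 93.75862916243912}
wrist [ 621.8 -175.5   46.3] 0.96
wrist [ 637.7 -242.3   44.6] 0.81
side [ 633.6 -238.1   44.3] 0.78
side [ 624.2 -173.7   49.3] 0.75
side lid [601.3 253.1 168.7] 0.66
side lid [423.  240.3 121.8] 0.98
side lid [ 621.7 -174.3   46.3] 0.24
top [ 622.7 -179.2   46.7] 0.41
top [ 613.8 -150.4    1.7] 0.23
top lid [603.  251.3 170.2] 0.85
```

View pics/p8.png

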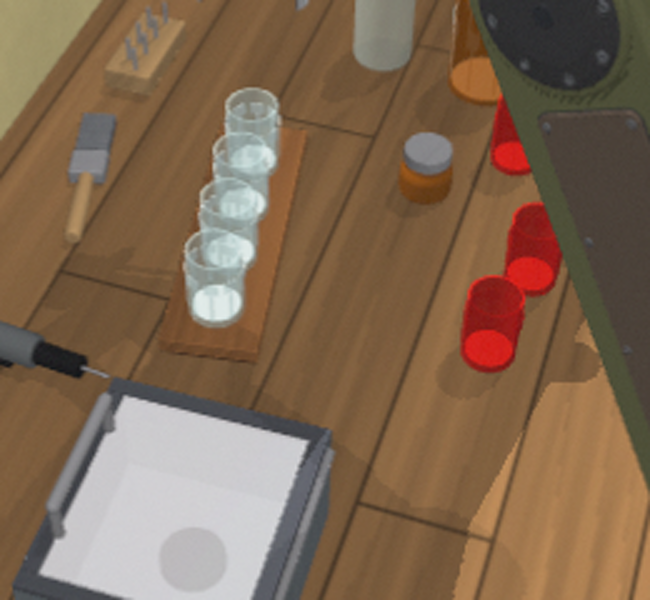

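All four stand evenly in a straight row at crop (216,300), (229,250), (240,205), (250,155). Now the lid handle, at about (602,250,168).

>>> {"fn": "send_rows", "kwargs": {
  "plan": [
    {"travel":[0,0,0],"delta_rot":[0,0,7.7],"fingers":-1},
    {"travel":[45,-1,0],"delta_rot":[0,0,0],"fingers":-1},
    {"travel":[45,-1,0],"delta_rot":[0,0,0],"fingers":-1},
    {"travel":[45,-1,0],"delta_rot":[0,0,0],"fingers":-1},
    {"travel":[45,-1,0],"delta_rot":[0,0,0],"fingers":-1},
    {"travel":[45,-1,0],"delta_rot":[0,0,0],"fingers":-1},
    {"travel":[45,-1,0],"delta_rot":[0,0,0],"fingers":-1},
    {"travel":[45,-1,0],"delta_rot":[0,0,0],"fingers":-1},
    {"travel":[45,-1,0],"delta_rot":[0,0,0],"fingers":-1},
    {"travel":[45,-1,0],"delta_rot":[0,0,0],"fingers":-1},
    {"travel":[45,-2,0],"delta_rot":[0,0,0],"fingers":-1},
    {"travel":[45,-2,0],"delta_rot":[0,0,0],"fingers":-1},
    {"travel":[0,0,0],"delta_rot":[0,0,0],"fingers":-1},
    {"travel":[0,0,0],"delta_rot":[0,0,0],"fingers":-1}
  ]
}}

```text
clock: 20.0
eef_pos: [602.0, 249.1, 282.4]
eef_rot: [-3.141, 0.0, 1.609]
wrist_force: [-0.4, -0.7, 0.5]
finger_gap: 94.1
```

Run:
```python
from h import *
np.set_printoptions(precision=2,suppress=True)
c=shot('wrist');st=manip.read_state();print(st['eef_pos'],st['eef_rot'],st['joints'])
for d in tip_of('lid_handle','wrist')+tip_of('lid_hinge','wrist'): print('lid',W(c,d['at']),d['confidence'])
m=c['z_map'];P=np.array([dep(c,u,v) for v in range(0,480,2) for u in range(0,640,2) if 0<m[v,u]<400])
H=P[(P[:,2]>150)&(P[:,2]<180)&(np.abs(P[:,0]-602)<30)&(P[:,1]<340)&(P[:,1]>170)]
print(len(H),H.mean(0),H.min(0),H.max(0))
H=H[H[:,2]>162];print(np.polyfit(H[:,1],H[:,0],1))
save(c,'pics/w9.png')
```

```text
[602.14 248.61 282.49] [3.14 0.   1.61] [ 0.34  0.5   1.11 -0.    1.53  0.3 ]
lid [601.39 250.44 168.23] 0.91
lid [417.63 237.97 119.4 ] 0.6
580 [602.1  256.15 174.68] [594.38 189.81 169.13] [609.34 310.35 177.65]
[ -0.04 611.97]
```

View pics/w9.png

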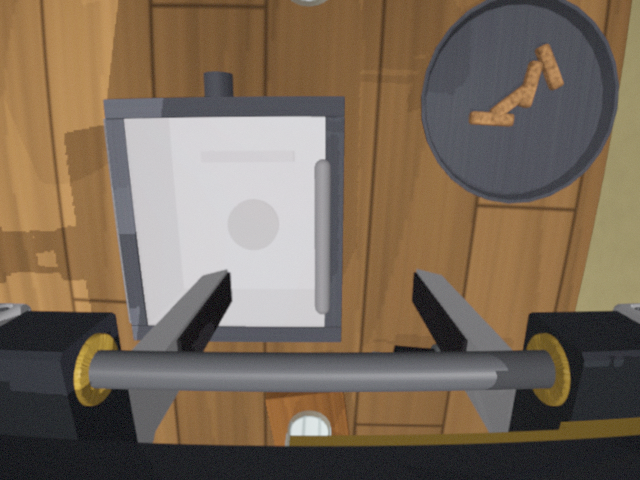

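The handle bar lies centred between the jaws at pixel (322,235), parallel to the pads, in agreement with the estimate. Descend and grip.

>>> {"fn": "send_rows", "kwargs": {
  "plan": [
    {"travel":[0,0,40],"delta_rot":[0,0,0],"fingers":-1},
    {"travel":[0,0,40],"delta_rot":[0,0,0],"fingers":-1},
    {"travel":[0,0,20],"delta_rot":[0,0,0],"fingers":-0.5},
    {"travel":[0,0,14],"delta_rot":[0,0,0],"fingers":0},
    {"travel":[0,0,0],"delta_rot":[0,0,0],"fingers":0.5},
    {"travel":[0,0,0],"delta_rot":[0,0,0],"fingers":1},
    {"travel":[0,0,0],"delta_rot":[0,0,0],"fingers":1},
    {"travel":[0,0,0],"delta_rot":[0,0,0],"fingers":1},
    {"travel":[0,0,0],"delta_rot":[0,0,0],"fingers":1},
    {"travel":[0,0,0],"delta_rot":[0,0,0],"fingers":1},
    {"travel":[0,0,0],"delta_rot":[0,0,0],"fingers":1},
    {"travel":[0,0,0],"delta_rot":[0,0,0],"fingers":1}
  ],
  "grip_force": 35
}}

```text
clock: 21.65
eef_pos: [602.3, 249.6, 168.5]
eef_rot: [3.141, -0.0, 1.609]
wrist_force: [5.2, 0.1, -0.4]
finger_gap: 11.0
```

Gripped (11 mm opening on the 12 mm bar). Raise slowly on the arc, first third.

>>> {"fn": "send_rows", "kwargs": {
  "plan": [
    {"travel":[0,-1.4,-4.8],"delta_rot":[-1.5,0,0],"fingers":1},
    {"travel":[0,-1.4,-4.8],"delta_rot":[-1.5,0,0],"fingers":1},
    {"travel":[0,-1.4,-4.8],"delta_rot":[-1.5,0,0],"fingers":1},
    {"travel":[0,-1.4,-4.8],"delta_rot":[-1.5,0,0],"fingers":1},
    {"travel":[0,-1.4,-4.8],"delta_rot":[-1.5,0,0],"fingers":1},
    {"travel":[0,-1.4,-4.8],"delta_rot":[-1.5,0,0],"fingers":1},
    {"travel":[0,-1.4,-4.8],"delta_rot":[-1.5,0,0],"fingers":1},
    {"travel":[0,-1.4,-4.8],"delta_rot":[-1.5,0,0],"fingers":1},
    {"travel":[0,0,0],"delta_rot":[0,0,0],"fingers":1},
    {"travel":[0,0,0],"delta_rot":[0,0,0],"fingers":1}
  ]
}}

```text
clock: 22.9
eef_pos: [587.9, 249.1, 206.2]
eef_rot: [2.93, -0.001, 1.609]
wrist_force: [6.2, -0.2, 1.2]
finger_gap: 10.6
```

>>> {"fn": "send_rows", "kwargs": {
  "plan": [
    {"travel":[0,-1.9,-6.3],"delta_rot":[-2,0,0],"fingers":1},
    {"travel":[0,-1.9,-6.3],"delta_rot":[-2,0,0],"fingers":1},
    {"travel":[0,-1.9,-6.3],"delta_rot":[-2,0,0],"fingers":1},
    {"travel":[0,-1.9,-6.3],"delta_rot":[-2,0,0],"fingers":1},
    {"travel":[0,-1.9,-6.3],"delta_rot":[-2,0,0],"fingers":1},
    {"travel":[0,-1.9,-6.3],"delta_rot":[-2,0,0],"fingers":1},
    {"travel":[0,-1.9,-6.3],"delta_rot":[-2,0,0],"fingers":1},
    {"travel":[0,-1.9,-6.3],"delta_rot":[-2,0,0],"fingers":1},
    {"travel":[0,0,0],"delta_rot":[0,0,0],"fingers":1}
  ]
}}

```text
clock: 24.02
eef_pos: [557.2, 248.0, 249.7]
eef_rot: [2.65, -0.001, 1.61]
wrist_force: [6.9, -0.2, 4.0]
finger_gap: 10.8
```

>>> {"fn": "send_rows", "kwargs": {
  "plan": [
    {"travel":[0,-1.9,-6.3],"delta_rot":[-2,0,0],"fingers":1},
    {"travel":[0,-1.9,-6.3],"delta_rot":[-2,0,0],"fingers":1},
    {"travel":[0,-1.9,-6.3],"delta_rot":[-2,0,0],"fingers":1},
    {"travel":[0,-1.9,-6.3],"delta_rot":[-2,0,0],"fingers":1},
    {"travel":[0,-1.9,-6.3],"delta_rot":[-2,0,0],"fingers":1},
    {"travel":[0,-1.9,-6.3],"delta_rot":[-2,0,0],"fingers":1},
    {"travel":[0,-1.9,-6.3],"delta_rot":[-2,0,0],"fingers":1},
    {"travel":[0,-1.9,-6.3],"delta_rot":[-2,0,0],"fingers":1},
    {"travel":[0,-0.8,-2.5],"delta_rot":[-1,0,0],"fingers":1},
    {"travel":[0,0,0],"delta_rot":[0,0,0],"fingers":1},
    {"travel":[0,0,0],"delta_rot":[0,0,0],"fingers":1},
    {"travel":[0,0,0],"delta_rot":[0,0,0],"fingers":1},
    {"travel":[0,0,0],"delta_rot":[0,0,0],"fingers":1},
    {"travel":[0,0,0],"delta_rot":[0,0,0],"fingers":1},
    {"travel":[0,0,0],"delta_rot":[0,0,0],"fingers":1}
  ]
}}

```text
clock: 25.9
eef_pos: [514.0, 246.4, 283.8]
eef_rot: [2.353, -0.001, 1.609]
wrist_force: [5.2, -1.2, 7.4]
finger_gap: 11.0
```

Run:
```python
from h import *
np.set_printoptions(precision=2,suppress=True)
st=manip.read_state();p=st['eef_pos'];print(p,st['wrist_force'],st['finger_gap'])
print('lid deg from TCP',np.degrees(np.arctan2(p[2]-120,np.hypot(p[0]-420.5,p[1]-242.6))-np.arctan2(48,182)))
s=shot('side');t=shot('top')
for n,cc in(('side',s),('top',t)):
  for o in('tumbler_1','lid_handle','grit_jar','bottle','tall_glass','vase','engraver'):
    for d in tip_of(o,n):
      q=W(cc,d['at'])
      if d['confidence']>.4 and q[0]>400: print(n,o,q,round(d['confidence'],2))
a=s['color'][100:400,180:480]; a=cv2.resize(a,(600,600),interpolation=cv2.INTER_CUBIC)
cv2.imwrite('pics/p10.png',cv2.cvtColor(a,4))
```

```text
[514.   246.39 283.76] [ 5.23 -1.17  7.42] 10.978062465490714
lid deg from TCP 45.479673373594736
side tumbler_1 [ 634.63 -240.19   45.74] 0.67
side tumbler_1 [ 621.02 -172.8    46.96] 0.6
side tumbler_1 [515.53 249.94 280.46] 0.53
side lid_handle [515.   251.88 283.52] 0.64
side grit_jar [ 452.21 -315.72   -2.12] 0.84
side bottle [ 567.6  -531.76    0.18] 0.86
side tall_glass [579.66 506.63  -0.27] 0.88
side vase [593.4  -32.24  43.97] 0.5
side engraver [521.87 246.24   0.63] 0.67
side engraver [773.47  55.65   2.53] 0.58
top tumbler_1 [ 638.27 -246.93   50.82] 0.72
top tumbler_1 [ 622.57 -181.04   50.2 ] 0.63
top lid_handle [512.43 248.75 283.97] 0.67
top lid_handle [579.92 501.07  -2.82] 0.53
top grit_jar [ 458.08 -318.74    1.9 ] 0.96
top grit_jar [ 620.67 -179.     47.44] 0.49
top bottle [ 567.09 -533.47    1.02] 0.72
top tall_glass [578.43 500.33   2.05] 0.58
top vase [ 434.63 -520.85   -0.07] 0.72
top engraver [774.38  55.39   3.48] 0.71
```

View pics/p10.png

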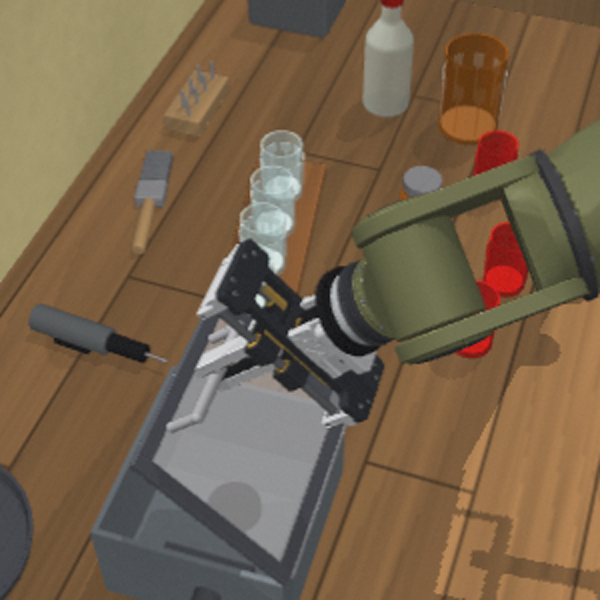

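The picture shows the lid raised, with the gripper holding its bar at (215,360); the row is undisturbed at (265,200). Handing in.

```bash
python3 -c "
from h import *
print(manip.sign_off())"
```

```text
the job is handed in; nothing more can be done
None
```

I stood both loose clear tumblers on the shelf next to row_next, then gripped the lid's bar handle and raised the lid. I handed the job in at about 26 s with the gripper still holding the lid.

- **Lid:** the gripper position puts the lid at about 45.5 degrees. Handle detections from both cameras agree within about 5 mm. The fingers read 11 mm on the 12 mm bar.
- **Tumblers:** the last checks show both upright on the centre line of the board. The new pair measured about 67–69 mm apart in the pictures, against 71 mm from the points where I let them go. That is inside the 60–88 mm limit but a little under the 72 mm spacing of the row.
- **Everything else:** the jar, bottle, tall glass and engraver were found where they started, within measuring error. The vase is confirmed by the top camera only, because the side camera gave a false detection for it. I did not measure row_next and row_end again at the end. They looked in place in the pictures, though the arm hid part of the row in the last one.

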